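# Load the brew cylinder into the lever espresso press

## Task

Load the lever espresso press: pick up the steel brew cylinder, rest its flange on the open front of the holder, slide it in under the slotted retaining plate and push it home against the sprung buffer until both latch tongues have snapped up in front of the flange; then let go and leave it standing there, latched and upright. Feel it in gently, never force it, and do not disturb the espresso cup under the holder, the tamper or the milk pitcher.

Things in the scene. Friction and masses are not known exactly. Their poses are not given: they have to be found in the camera images.
- cylinder_mid (a point): Brew cylinder: loose polished-steel round part, upright on the counter, open on top, 77 mm tall, 0.26-0.42 kg. From below: basket 39 mm across, 20 tall; flange 68 mm across, 5 thick; barrel 46 mm across, 52 tall (grip here). Point on its axis at half height: 38.5 mm above the underside, 18.5 above the flange's underside; z up.
- seat (a point): Where cylinder_mid lies when the cylinder is latched home in the holder of the lever press (dark foot and column, raised lever with wooden grip; fixed). x points along the slot to its closed end, the way the cylinder slides in; z up. The barrel can go 1.5 mm past this till it meets the closed end. Column 88 mm past this point, 44 mm wide; the lever leans away above it: the room over the slot is free.
- sill (a point): Where cylinder_mid lies when the cylinder stands on the holder's open front sill, 85 mm before seat (same frame). Its flange rests on the bed plate, whose top is 18.5 mm below this point and 105 mm above the counter; level, 88 mm wide, from 20 mm before this point to the column. A 44 mm wide slot, open at the front edge, lets the basket through. Nothing is above the sill.
- mouth (a point): Middle of the front edge of the slotted retaining plate (90 mm wide, 5 thick), at its top; 24 mm before seat, same frame. Its underside is 7.5 mm above the bed: the flange goes under it, the barrel into its slot, 58 mm wide at the front edge, narrowing over 13 mm to 48 mm. Below, cheeks 72 mm apart pass the flange. Fingers stay above this height.
- latch_l (a joint): How far the left latch tongue is pressed down, m: 0 up (7 mm above the bed), 0.007 flush. Two tongues, 10 mm wide, 27 mm left and right of the slot line, 21 to 48 mm before seat; ramp in front, upright back; light springs, 2-3 N. The sliding flange presses them down; they snap up before it when it has gone some 0.5 mm past seat, and keep it in.
- latch_r (a joint): The same for the right tongue. From 6 mm before seat a sprung buffer behind pushes the flange back: 5 N, rising 1.2 N per mm to 14 N at the closed end; friction adds 1-5 N. Short of the latches it pushes the cylinder out again; latched, it holds it against them. The press is harmed when the contact forces between cylinder and press add up to over 70 N.
- espresso_cup: White espresso cup, 60 mm across and 52 mm tall, loose, on the drip tray under the holder (tray 20 mm above the counter). Origin: centre of its underside. To be left alone.
- tamper: Steel tamper with a waist and a knob, 39 mm across the foot and 78 mm tall, no flange, loose. Origin: centre of its underside. To be left alone.
- pitcher: Steel milk pitcher, tapering upwards, with one handle, 80 mm across and 100 mm tall, loose. Origin: centre of its underside; the handle reaches 70 mm out at its own +y. To be left alone.
Mind the look-alikes: they are no part of the job. Leave any green look-alike of the part that bears cylinder_mid alone.

How it is judged (in metres and radians):
At the end, for the whole second after the job is handed in: The brew cylinder stands at rest and upright (0.08 rad) in the holder, its middle within 2.5 mm before to 3 mm past the seat along the slot, within 3 mm across it and in height (flange under the retaining plate), both latch tongues up (within 2.5 mm), let go of (x of cylinder_mid in the frame of seat between -0.0025 and 0.003 m and y of cylinder_mid in the frame of seat between -0.003 and 0.003 m and z of cylinder_mid in the frame of seat between -0.003 and 0.003 m and value of joint each of latch_l, latch_r below 0.0025 m and angle between cylinder_mid's own z axis and vertical below 0.08 rad and linear speed of cylinder below 0.01 m/s); the robot touches nothing.
It fails at once if the cylinder is forced: the contact forces between it and the press add up to more than 70 N (contact force between cylinder and press above 70 N).
It fails at once if the espresso cup is moved by more than 15 mm or tipped (distance of espresso_cup from where it was at the start of the episode above 0.015 m or angle between espresso_cup's own z axis and vertical above 0.3 rad).
It fails at once if the tamper is moved by more than 15 mm or tipped (distance of tamper from where it was at the start of the episode above 0.015 m or angle between tamper's own z axis and vertical above 0.3 rad).
It fails at once if the milk pitcher is moved by more than 15 mm or tipped (distance of pitcher from where it was at the start of the episode above 0.015 m or angle between pitcher's own z axis and vertical above 0.3 rad).
It also fails if it takes over 61 s, if anything falls off the work surface, if the arm or the gripper's body presses on something with over 40 N, if the wrist force passes 120 N, or if a joint passes its speed limit or range.

## Robot

A 7-joint arm with a two-finger parallel gripper is mounted at the origin on the work surface. World frame = base frame: x ahead of the robot, y to its left, z up, the work surface at z = 0. Lengths are in mm, angles in rad, forces in N, time in s.
With the tool pointing down it reaches from about 400 to 850 mm from the base axis. Payload 10.4 kg.
Tool frame: the origin (TCP) lies midway between the tips of the shut fingers; the grasp point (between the pads) lies 19 mm behind it; z points along the fingers, y is the direction in which the jaws open and shut (so a half turn about z gives the same grasp; the last joint's range is limited). The gripper opens to 85 mm and grips with 20 to 120 N. Pads are 22 mm wide; open, the fingers measure 114 mm over their backs; the gripper's body (76 mm by 85 mm) begins 54 mm behind the grasp point. The pads swing forward as they close: fully open they stand 13 mm farther back than shut.
Start: joints at [-1.222, 0.332, -0.065, 1.46, 0.022, 1.35, -0.088], TCP at [227.047, 582.324, 231.338] pointing down, gripper open.
Joint ranges: [-2.6, 2.6], [-0.5, 2.12], [-1.47, 1.34], [0.16, 2.42], [-1.27, 4.41], [0.06, 2.06], [-2.6, 2.6]. Speed limits (rad/s): [2.22, 2.22, 2.79, 2.79, 3.14, 3.14, 3.14].

## Interface

Orientations are given as a unit quaternion [w, x, y, z].
In Python, from rig import robot, read_camera, order, nets gives the robot as it stands. The module is installed in compiled form; this text tells all that it offers.
- The arm moves only by the shell command python3 -m jog 'ROWS' [FORCE]. ROWS is text: rows parted by semicolons, each of 7 numbers parted by spaces: the shift along the tool's x, y, z in cm, then the turn, a rotation vector about the tool's x, y, z in degrees, then the finger opening in cm, from 0 to 8.54. A call has 1 to 10 rows; each row shifts and turns the commanded pose from where the row before left it, along the tool's axes as they then stand; what a row does not reach is not made up. A row lasts 1/10 s, in which the tool goes at most 50 mm and 8.59 degrees, less where a joint would pass 70% of its speed; a pose out of reach is approached as far as the arm can. A call is refused whole if a number of a shift passes 5 or a number of a turn 8.59, either way. A call with a gripper value outside its range is refused whole. The fingers move at their own pace and stop on an object; FORCE is the grip in N (left out, the last holds). Time passes only in rows, so rows that do not move let the fingers close. It gives the time, the measured TCP pose, the force and the opening at its end, in the units of the state.
- robot.observe(): the state, without advancing time (a new reading comes with each control period).
- read_camera(name): name is "side" or "top" or "wrist"; returns a dict with "pixels" (420x560x3 uint8, blue, green, red), "K" (3x3 intrinsics, pixels), "cam_to_world" (4x4, takes a point from camera to world coordinates). Camera axes: x right, y up, looking along -z (the intrinsics and any distortion apply to the point x, -y, -z); pixel columns grow to the right and rows downward; lengths in mm; the calibration is good to about 2 mm. The wrist camera is an equidistant fisheye: a pixel r from the principal point sees the ray r / f radians off the axis. A picture is of the moment at which its call begins. There is no depth.
- order.finish_job(): hands the job in, once; it reports no verdict.
Trained networks look in a picture, given as the dict that the camera call returned (one of the last four; its "shot" number tells which), for a name from the list of things; names that differ only in an ending like _2 or _b are one class to them, and where a whole thing is asked for, a point or a joint stands for the part that bears it (a point fixed in the world has none). Each returns a list of dicts, best first, with "score" (0 to 1); they miss things now and then, are a little off and sometimes report something else, mostly with a low value. They report only what shows in the picture. A call takes as long as a camera call. They do not tell look-alikes from the thing itself.
- nets.recognise(picture, label): "xy" ([column, row] in pixels, amid what is visible of it).
- nets.trace(picture, label): "pixels" (420x560 bool, what is visible of it) and "xy" ([column, row] in pixels, amid what is visible of it).
- nets.landmark_of(picture, label): "xy" ([column, row] in pixels: a listed point, or the origin of a listed thing).
The state is a dict: "time_s": time; "q": joint angles; "qvel": joint speeds; "joint_torque": joint torques, N m; "tcp_pos": TCP position; "orientation": TCP orientation; "wrist_force": force on the tool from outside, world axes, zero at the start; "moment": the same for the moment, N m; "width": finger opening in mm.
Only numpy, scipy, OpenCV 4.12 (cv2) and the standard library are available. Lean on these libraries where they do the work, as an engineer would, in place of code of your own. Each camera call takes 0.05 s, during which the arm holds its last target.

## Working session

There is one attempt and no reset: what is moved stays moved. The work goes in short steps, Python scripts to look and compute and a shell command to move; the robot and the scene stay as the last step left them, time stands still between calls to the robot, and variables do not carry over. Pictures are saved under pics/ and viewed, and the job is handed in when it is done.

```bash
mkdir -p pics; ls
python3 - <<'E'
from rig import robot, read_camera, nets
import cv2
s=robot.observe()
for k,v in s.items(): print(k,v)
for n in ["side","top","wrist"]:
    p=read_camera(n); cv2.imwrite(f"pics/a_{n}.png",p["pixels"]); print(n,p["K"],p["cam_to_world"],[k for k in p])
    for l in ["cylinder_mid","seat","sill","mouth","espresso_cup","tamper","pitcher"]:
        r=nets.landmark_of(p,l); print(l,[(x["score"],x["xy"]) for x in r][:4])
E
```

```text
pics
time_s 0.0
q [-1.2215998   0.33283296 -0.06468149  1.46098531  0.02159085  1.34994116
 -0.08853914]
qvel [-1.01191094e-03  4.67373262e-04 -6.36939011e-04 -1.55033520e-03
  1.07202510e-03 -4.59776077e-04 -1.93311358e-05]
joint_torque [ 8.31738653e-04 -6.25455379e+01  4.98559582e-02 -3.91595578e+01
  1.63378625e-02  1.02359679e-02 -4.45629189e-05]
tcp_pos [226.92253116 581.91106674 230.51919835]
orientation [-1.01508116e-04  1.84847395e-01  9.82766961e-01 -7.28829847e-04]
wrist_force [1.07014694 0.30217451 0.64328217]
moment [ 0.06084276 -0.01461918 -0.00767311]
width 85.17910272958326
side [[443.28224995   0.         279.36194144]
 [  0.         443.28224995 212.91122076]
 [  0.           0.           1.        ]] [[ 8.83642995e-01  3.37182616e-01 -3.24781375e-01  1.81545664e+02]
 [-4.67855821e-01  6.61068124e-01 -5.86600261e-01 -4.82044420e+02]
 [ 1.69112037e-02  6.70296068e-01  7.41901066e-01  8.95199930e+02]
 [ 0.00000000e+00  0.00000000e+00  0.00000000e+00  1.00000000e+00]] ['pixels', 'K', 'cam_to_world', 'shot']
cylinder_mid [(0.95, [262.2, 177.2]), (0.73, [220.5, 158.8]), (
[... 801 characters left out ...]
(0.89, [413.5, 212.3])]
mouth [(0.74, [420.4, 188.7])]
espresso_cup [(0.58, [415.0, 192.7])]
tamper [(0.71, [286.8, 245.9])]
pitcher []
wrist [[325.1922621    0.         276.5687782 ]
 [  0.         325.1922621  203.87265268]
 [  0.           0.           1.        ]] [[ 3.63387337e-01 -8.83760600e-01 -2.94816631e-01  1.51577937e+02]
 [ 9.31637988e-01  3.44525503e-01  1.15554480e-01  6.13401155e+02]
 [-5.50648260e-04 -3.16653407e-01  9.48541152e-01  3.75584645e+02]
 [ 0.00000000e+00  0.00000000e+00  0.00000000e+00  1.00000000e+00]] ['pixels', 'K', 'cam_to_world', 'shot']
cylinder_mid [(0.8, [277.7, 376.3]), (0.79, [199.5, 376.7])]
seat []
sill []
mouth []
espresso_cup []
tamper []
pitcher []
```

View pics/a_side.png

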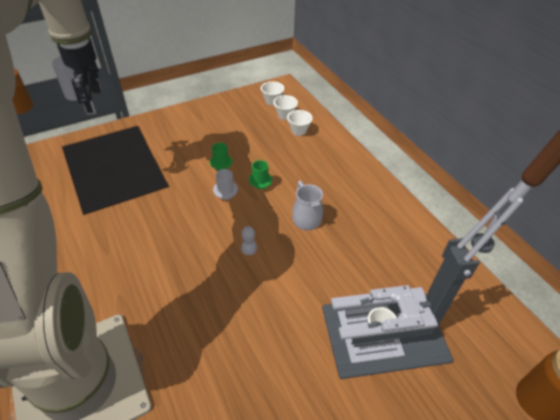

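View pics/a_top.png

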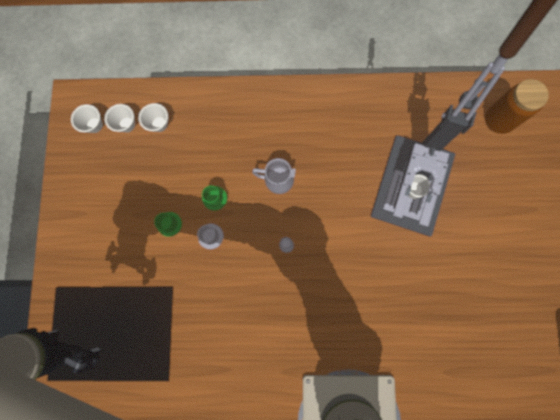

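View pics/a_wrist.png

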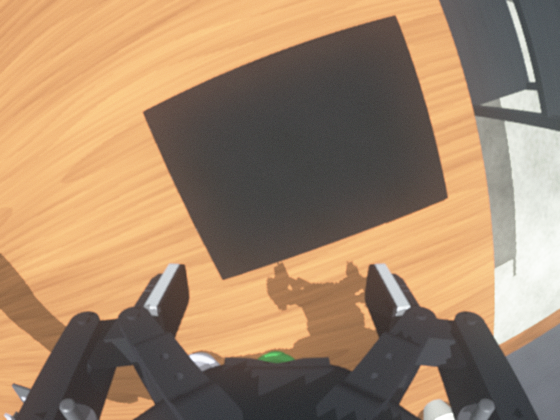

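Side view: the steel cylinder is at about (224,183), green look-alikes at (262,176) and (220,157), the tamper at (248,240), the pitcher at (308,207), and the press at (390,320). Top view: steel cylinder at (209,236), greens at (213,197) and (168,223).

```bash
cat > h.py <<'E'
import numpy as np, cv2
from rig import robot, read_camera, nets
from scipy.spatial.transform import Rotation as R
def ray(p,xy):
    K=p["K"];T=p["cam_to_world"]
    a=(xy[0]-K[0,2])/K[0,0]; b=(xy[1]-K[1,2])/K[1,1]
    if p.get("fish"):
        r=np.hypot(a,b); d=np.array([np.sin(r)*a/r,-np.sin(r)*b/r,-np.cos(r)]) if r>1e-9 else np.array([0,0,-1.])
    else: d=np.array([a,-b,-1.])
    d=T[:3,:3]@d; return T[:3,3],d/np.linalg.norm(d)
def atz(p,xy,z):
    o,d=ray(p,xy); return o+d*(z-o[2])/d[2]
def cross(ps):
    A=np.zeros((3,3));b=np.zeros(3)
    for o,d in ps:
        M=np.eye(3)-np.outer(d,d);A+=M;b+=M@o
    return np.linalg.solve(A,b)
def proj(p,X):
    K=p["K"];T=p["cam_to_world"]; c=T[:3,:3].T@(np.asarray(X,float)-T[:3,3]); v=np.array([c[0],-c[1],-c[2]])
    if p.get("fish"):
        rr=np.hypot(v[0],v[1]); th=np.arctan2(rr,v[2]); u=v[:2]/max(rr,1e-9)*th
    else: u=v[:2]/v[2]
    return np.array([K[0,0]*u[0]+K[0,2],K[1,1]*u[1]+K[1,2]])
def cam(n):
    p=read_camera(n)
    if n=="wrist": p["fish"]=True
    return p
E
python3 - <<'E'
from h import *
np.set_printoptions(precision=1,suppress=True)
s=cam("side");t=cam("top")
Z=dict(cylinder_mid=38.5,seat=123.5,sill=123.5,mouth=117.5,espresso_cup=20,tamper=0,pitcher=0)
for l,z in Z.items():
    a=nets.landmark_of(s,l);b=nets.landmark_of(t,l)
    for x in a: print(l,"side",x["score"],x["xy"],atz(s,x["xy"],z))
    for x in b: print(l,"top",x["score"],x["xy"],atz(t,x["xy"],z))
    if a and b:
        for x in a:
            for y in b: print("   tri",cross([ray(s,x["xy"]),ray(t,y["xy"])]))
c=s["pixels"][130:270,190:330]; d=t["pixels"][165:265,140:240]
cv2.imwrite("pics/b.png",np.hstack([cv2.resize(c,(400,400),interpolation=cv2.INTER_CUBIC),cv2.resize(d,(400,400),interpolation=cv2.INTER_CUBIC)]))
c=s["pixels"][250:390,310:470]; d=t["pixels"][110:250,350:510]
cv2.imwrite("pics/c.png",np.hstack([cv2.resize(c,(400,350),interpolation=cv2.INTER_CUBIC),cv2.resize(d,(400,350),interpolation=cv2.INTER_CUBIC)]))
E
```

```text
cylinder_mid side 0.92 [225.8, 182.0] [478.3 364.9  38.5]
cylinder_mid side 0.79 [219.7, 154.9] [507.8 478.6  38.5]
cylinder_mid side 0.7 [260.1, 176.9] [572.2 340.4  38.5]
cylinder_mid top 0.93 [166.0, 224.9] [501.3 475.   38.5]
cylinder_mid top 0.78 [205.5, 232.8] [479.3 368.3  38.5]
cylinder_mid top 0.74 [211.8, 196.8] [576.6 354.1  38.5]
   tri [ 529.3  526.4 -123.5]
   tri [479.9 369.3  34. ]
   tri [526.5 359.4  43.9]
   tri [502.9 472.2  44.7]
   tri [462.9 341.  160.9]
   tri [504.2 332.8 168.8]
   tri [573.8 487.5 -84.9]
   tri [521.2 345.   53.8]
   tri [580.5 358.1  20.1]
seat side 0.71 [388.7, 306.4] [ 595.6 -190.8  123.5]
seat top 0.71 [421.7, 177.0] [ 602.8 -181.9  123.5]
seat top 0.57 [415.4, 190.3] [ 569.5 -164.6  123.5]
   tri [ 605.  -185.7  109.1]
   tri [ 589.3 -178.6  103.6]
sill side 0.89 [348.0, 312.9] [ 515.7 -165.7  123.5]
sill top 0.59 [415.0, 211.3] [ 517.4 -160.5  123.5]
   tri [ 518.7 -162.7  116.2]
mouth side 0.85 [374.5, 307.2] [ 572.4 -176.9  117.5]
mouth side 0.53 [388.0, 307.7] [ 595.7 -190.3  117.5]
mouth top 0.65 [423.6, 189.4] [ 572.9 -186.5  117.
[... 228 characters left out ...]
4 -197.6   20. ]
espresso_cup top 0.66 [418.3, 212.0] [ 533.  -199.3   20. ]
   tri [ 587.3 -179.4  103. ]
   tri [ 545.9 -183.6  138.2]
   tri [ 587.  -192.4   32.3]
   tri [ 545.3 -196.1   66.6]
tamper side 0.77 [249.1, 253.7] [441.2 138.4   0. ]
tamper side 0.24 [308.4, 221.0] [629.1 164.5   0. ]
tamper top 0.46 [287.9, 245.4] [447.8 150.9   0. ]
   tri [448.2 151.7 -19.7]
   tri [501.5 110.5 122.3]
pitcher side 0.94 [309.3, 222.0] [629.5 160.4   0. ]
pitcher top 0.81 [280.0, 180.9] [628.1 172.    0. ]
pitcher top 0.7 [285.9, 247.4] [442.4 156.4   0. ]
pitcher top 0.33 [428.0, 177.4] [ 633.1 -237.8    0. ]
   tri [634.4 171.7 -15.2]
   tri [500.2 112.4 119.2]
   tri [ 494.3 -102.9  367.1]
```

View pics/b.png

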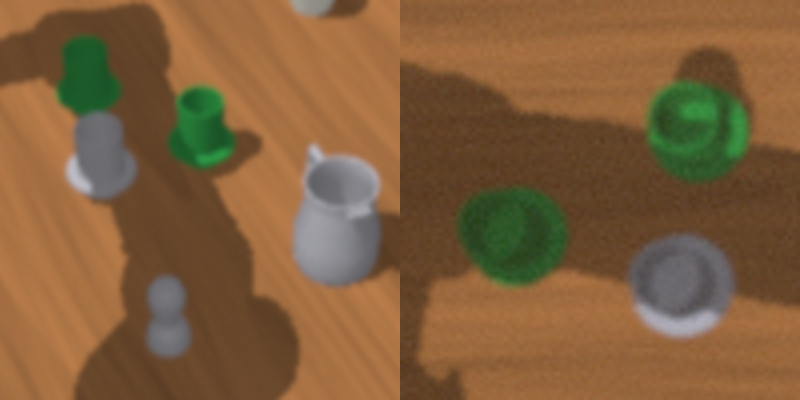

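View pics/c.png

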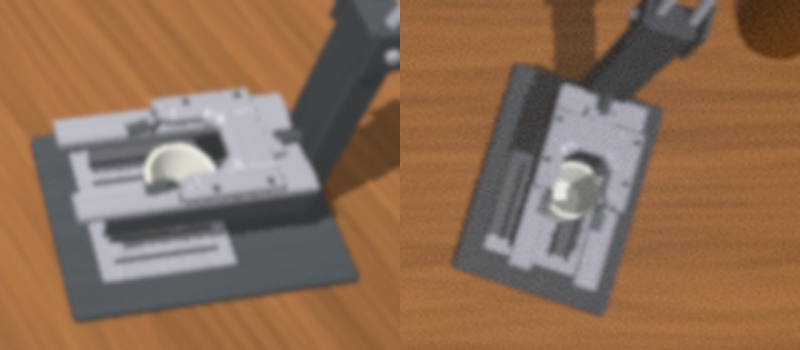

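Steel cylinder, the only non-green flanged one, confirmed in the crops (side (224,182), top (209,236)), at about (479,367). The greens sit at (577,354) and (502,474). The sill-to-seat distance comes out at about 86 mm, against 85 given. Moving above the cylinder now.

```bash
cat >> h.py <<'E'
def goal(X,yaw=None):
    s=robot.observe(); q=s["orientation"]; r=R.from_quat([q[1],q[2],q[3],q[0]])
    M=r.as_matrix(); d=M.T@(np.array(X)-s["tcp_pos"])
    print("t",round(s["time_s"],2),"tcp",s["tcp_pos"].round(1),"yaw_y",np.degrees(np.arctan2(M[1,1],M[0,1])).round(2),"z",M[:,2].round(4),"F",np.round(s["wrist_force"],1),"w",round(s["width"],1))
    print("tool shift cm",(d/10).round(2))
    if yaw is not None:
        c,sn=np.cos(np.radians(yaw)),np.sin(np.radians(yaw))
        G=np.array([[-sn,c,0],[c,sn,0],[0,0,-1]]).T  # columns x,y,z placeholder
        y=np.array([c,sn,0]);z=np.array([0,0,-1.]);x=np.cross(y,z);G=np.stack([x,y,z],1)
        print("rotvec deg",np.degrees(R.from_matrix(M.T@G).as_rotvec()).round(2))
E
python3 -m jog '-3.13 -1.09 0.3 0 0 -0.58 8.5;-3.13 -1.09 0.3 0 0 -0.58 8.5;-3.13 -1.09 0.3 0 0 -0.58 8.5;-3.13 -1.09 0.3 0 0 -0.58 8.5;-3.13 -1.09 0.3 0 0 -0.58 8.5;-3.13 -1.09 0.3 0 0 -0.58 8.5;-3.13 -1.09 0.3 0 0 -0.58 8.5;-3.13 -1.09 0.3 0 0 -0.58 8.5;-3.13 -1.09 0.3 0 0 -0.58 8.5;-3.13 -1.09 0.3 0 0 -0.58 8.5' 60
python3 -m jog '0 0 0 0 0 0 8.5;0 0 0 0 0 0 8.5;0 0 0 0 0 0 8.5'
python3 - <<'E'
from h import *
np.set_printoptions(precision=1,suppress=True)
goal([479,367,200],74.5)
p=cam("wrist");cv2.imwrite("pics/d.png",p["pixels"])
for l in ["cylinder_mid"]:
    for x in nets.landmark_of(p,l): print(l,x["score"],x["xy"],atz(p,x["xy"],38.5))
E
```

```text
time_s: 3.0
tcp_pos: [489.5, 377.9, 201.3]
orientation: [0.0, 0.135, 0.991, 0.0]
wrist_force: [-0.2, 0.2, 1.0]
width: 84.8
time_s: 3.3
tcp_pos: [487.5, 379.9, 201.4]
orientation: [-0.0, 0.134, 0.991, 0.0]
wrist_force: [-1.4, 0.7, 0.5]
width: 84.9
t 3.3 tcp [487.5 379.9 201.4] yaw_y 74.58 z [-0.  0. -1.] F [-1.4  0.7  0.5] w 84.9
tool shift cm [ 0.5 -1.5  0.1]
rotvec deg [ 0.  -0.   0.1]
cylinder_mid 0.95 [271.3, 268.1] [577.2 350.8  38.5]
cylinder_mid 0.74 [373.7, 178.3] [508.  476.7  38.5]
cylinder_mid 0.64 [251.7, 173.9] [472.2 360.6  38.5]
```

View pics/d.png

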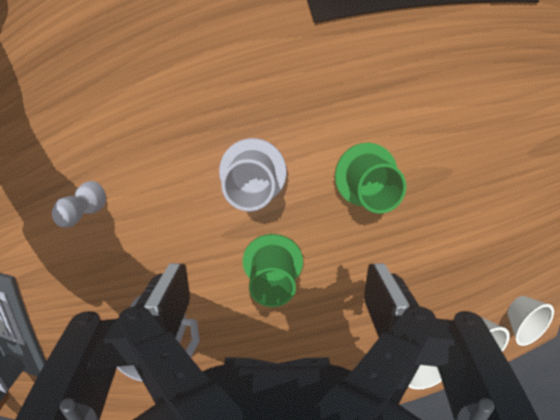

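Wrist picture: steel cylinder at (252,175), greens at (370,178) and (272,270), tamper at left (80,203). I'll refine by fitting the silhouette in all the views.

```bash
cat >> h.py <<'E'
from scipy.optimize import minimize
def cylhull(p,x,y,z0=0):
    m=np.zeros((420,560),np.uint8); a=np.linspace(0,2*np.pi,48)
    for r,z1,z2 in [(19.5,0,20),(34,20,25),(23,25,77)]:
        pts=[proj(p,[x+r*np.cos(t),y+r*np.sin(t),z0+z]) for t in a for z in (z1,z2)]
        h=cv2.convexHull(np.array(pts,np.float32)); cv2.fillConvexPoly(m,(h*16).round().astype(np.int32),1,cv2.LINE_8,4)
    return m>0
def fitcyl(p,near,z0=0):
    px=proj(p,[near[0],near[1],z0+38.5])
    c=nets.trace(p,"cylinder_mid")
    if not c: print("none"); return
    b=min(c,key=lambda r:np.hypot(*(np.array(r["xy"])-px)))
    M=b["pixels"]
    f=lambda v:1-(M&cylhull(p,v[0],v[1],z0)).sum()/(M|cylhull(p,v[0],v[1],z0)).sum()
    best=None
    for dx in (-6,0,6):
        for dy in (-6,0,6):
            r=minimize(f,[near[0]+dx,near[1]+dy],method="Nelder-Mead",options=dict(initial_simplex=[[near[0]+dx,near[1]+dy],[near[0]+dx+4,near[1]+dy],[near[0]+dx,near[1]+dy+4]]))
            if best is None or r.fun<best.fun: best=r
    print(b["score"],b["xy"],"fit",best.x.round(1),"iou",round(1-best.fun,3)); return best.x
E
python3 - <<'E'
from h import *
for n in ("wrist","top","side"): fitcyl(cam(n),[479,366])
E
```

```text
0.86 [253.0, 172.4] fit [472.7 359.6] iou 0.957
0.94 [208.9, 237.6] fit [472.2 356.1] iou 0.727
0.87 [227.8, 185.8] fit [470.8 356.9] iou 0.895
```

```bash
python3 -c "
from h import *
goal([472,359,130],74.5)"
```

```text
t 3.7 tcp [488.3 379.1 201.4] yaw_y 74.53 z [ 1.e-04  2.e-04 -1.e+00] F [-0.6 -0.2 -0.3] w 85.4
tool shift cm [ 1.03 -2.37  7.14]
rotvec deg [0.01 0.   0.03]
```

```bash
python3 -m jog '0.2 -0.5 1.4 0 0 0 8.5;0.2 -0.5 1.4 0 0 0 8.5;0.2 -0.5 1.4 0 0 0 8.5;0.2 -0.5 1.4 0 0 0 8.5;0.2 -0.4 1.4 0 0 0 8.5;0 0 0 0 0 0 8.5;0 0 0 0 0 0 8.5'
python3 - <<'E'
from h import *
goal([472,359,42],74.5)
p=cam("wrist");cv2.imwrite("pics/e.png",p["pixels"]);fitcyl(p,[472,359]); print(proj(p,[472,359,77]))
E
```

```text
time_s: 4.4
tcp_pos: [472.6, 358.6, 131.7]
orientation: [0.0, 0.135, 0.991, 0.0]
wrist_force: [-0.0, 0.8, -0.3]
width: 85.0
t 4.4 tcp [472.6 358.6 131.7] yaw_y 74.5 z [ 2.e-04  2.e-04 -1.e+00] F [-0.   0.8 -0.3] w 85.0
tool shift cm [0.06 0.02 8.97]
rotvec deg [0.01 0.   0.  ]
0.8 [277.1, 207.4] fit [473.5 359.8] iou 0.987
[274.76770918 224.56657581]
```

View pics/e.png

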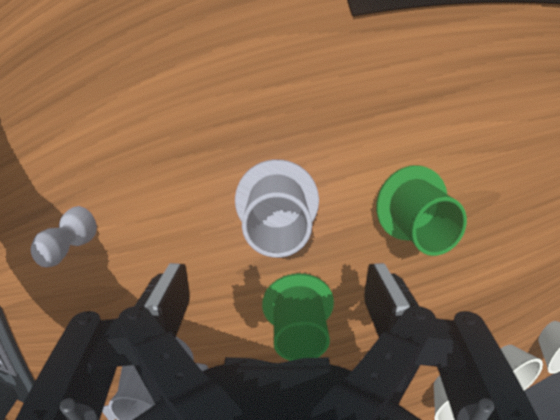

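Wrist picture: the steel cylinder is centred between the fingers at (277,207), with a silhouette overlap of 0.987. Descending to grip.

```bash
python3 -m jog '-0.05 0.14 1.1 0 0 0 8.5;0 0 1.3 0 0 0 8.5;0 0 1.3 0 0 0 8.5;0 0 1.3 0 0 0 8.5;0 0 1.3 0 0 0 8.5;0 0 1.3 0 0 0 8.5;0 0 1.3 0 0 0 8.5;0 0 0 0 0 0 8.5;0 0 0 0 0 0 8.5'
python3 - <<'E'
from h import *
goal([473.5,359.8,42],74.5)
p=cam("wrist");cv2.imwrite("pics/f.png",p["pixels"])
E
```

```text
time_s: 5.4
tcp_pos: [473.3, 359.6, 42.2]
orientation: [-0.0, 0.135, 0.991, -0.0]
wrist_force: [0.5, 0.5, 0.8]
width: 84.8
t 5.4 tcp [473.3 359.6  42.2] yaw_y 74.5 z [-2.e-04 -2.e-04 -1.e+00] F [0.5 0.5 0.8] w 84.8
tool shift cm [-0.01  0.03  0.02]
rotvec deg [-0.01 -0.01 -0.  ]
```

View pics/f.png

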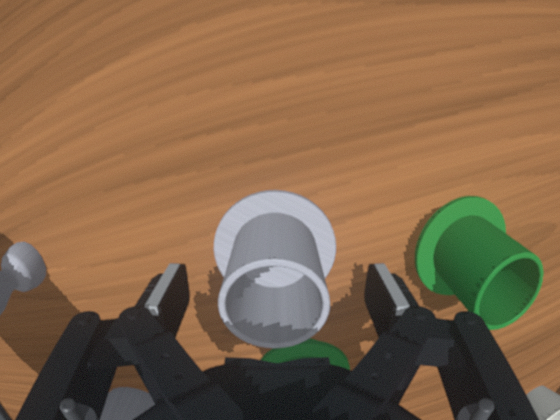

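```bash
python3 - <<'E'
from h import *
p=cam("wrist"); print(proj(p,[473.4,359.7,77])); fitcyl(p,[473.4,359.7])
E
python3 -m jog '0 0 0 0 0 0 4;0 0 0 0 0 0 4;0 0 0 0 0 0 4;0 0 0 0 0 0 4;0 0 0 0 0 0 4;0 0 0 0 0 0 4;0 0 0 0 0 0 4;0 0 0 0 0 0 4' 60
```

```text
[272.59750422 306.17580293]
0.77 [275.9, 266.9] fit [473.4 359.8] iou 0.992
time_s: 6.35
tcp_pos: [473.5, 359.6, 42.8]
orientation: [0.0, 0.135, 0.991, 0.0]
wrist_force: [-1.0, -1.0, 5.5]
width: 44.4
```

```bash
python3 -m jog '0 0 -0.5 0 0 0 4;0 0 -1.5 0 0 0 4;0 0 -2 0 0 0 4;0 0 -2 0 0 0 4;0 0 -2 0 0 0 4;0 0 -2 0 0 0 4;0 0 -2 0 0 0 4;0 0 -2 0 0 0 4;0 0 -1 0 0 0 4;0 0 0 0 0 0 4'
python3 - <<'E'
from h import *
goal([516,-163,190],74.5)
p=cam("wrist");cv2.imwrite("pics/g.png",p["pixels"])
s=robot.observe(); fitcyl(p,s["tcp_pos"][:2],s["tcp_pos"][2]-42.6)
E
```

```text
time_s: 7.35
tcp_pos: [473.8, 360.0, 194.1]
orientation: [0.001, 0.135, 0.991, 0.001]
wrist_force: [-0.6, 0.2, -4.1]
width: 44.6
t 7.35 tcp [473.8 360.  194.1] yaw_y 74.49 z [ 0.002   0.0019 -1.    ] F [-0.6  0.2 -4.1] w 44.6
tool shift cm [-18.05 -49.27   0.32]
rotvec deg [ 0.14  0.08 -0.01]
0.78 [276.6, 267.7] fit [474.6 361. ] iou 0.955
```

View pics/g.png

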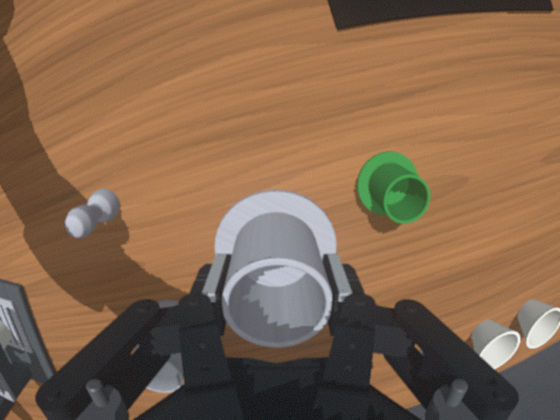

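Held securely. I'll go to a side viewpoint beside the press so the wrist camera can see the slot.

```bash
python3 -m jog '-1.5 -2 0 0 0 0 4;-2.3 -3 0 0 0 0 4;-2.3 -3 0 0 0 0 4;-2.3 -3 0 0 0 0 4;-2.3 -3 0 0 0 0 4;-2.3 -3 0 0 0 0 4;-2.3 -3 0 0 0 0 4;-2.3 -3 0 0 0 0 4;-2.3 -3 0 0 0 0 4;-2.3 -3 0 0 0 0 4'
python3 -m jog '-2.3 -3 0 0 0 0 4;-2.3 -3 0 0 0 0 4;-1 -1.3 0 0 0 0 4;0 0 0 0 0 0 4;0 0 0 0 0 0 4;0 0 0 0 0 0 4'
python3 - <<'E'
from h import *
np.set_printoptions(precision=1,suppress=True)
goal([640,-60,194],74.5)
p=cam("wrist");cv2.imwrite("pics/i.png",p["pixels"])
for l,z in dict(seat=123.5,sill=123.5,mouth=117.5,espresso_cup=20).items():
    for x in nets.landmark_of(p,l): print(l,x["score"],x["xy"],atz(p,x["xy"],z))
for l in ("seat","sill"): print(proj(p,[599,-186,123.5]),proj(p,[516,-163,123.5]))
E
```

```text
time_s: 8.45
tcp_pos: [609.4, 19.3, 190.8]
orientation: [-0.001, 0.135, 0.991, -0.0]
wrist_force: [0.6, 0.3, -3.9]
width: 45.0
time_s: 9.05
tcp_pos: [643.8, -62.7, 191.6]
orientation: [-0.001, 0.134, 0.991, 0.0]
wrist_force: [0.2, -0.3, -3.7]
width: 44.7
t 9.05 tcp [643.8 -62.7 191.6] yaw_y 74.61 z [-0.  0. -1.] F [ 0.2 -0.3 -3.7] w 44.7
tool shift cm [ 0.4  0.2 -0.2]
rotvec deg [ 0.  -0.1  0.1]
seat 0.94 [102.9, 204.4] [ 599.2 -186.2  123.5]
seat 0.5 [102.4, 170.1] [ 574.5 -175.3  123.5]
sill 0.8 [98.2, 87.9] [ 516.9 -157.3  123.5]
mouth 0.77 [98.3, 172.7] [ 575.5 -183.6  117.5]
[103.  204.1] [91.7 89.8]
[103.  204.1] [91.7 89.8]
```

View pics/i.png

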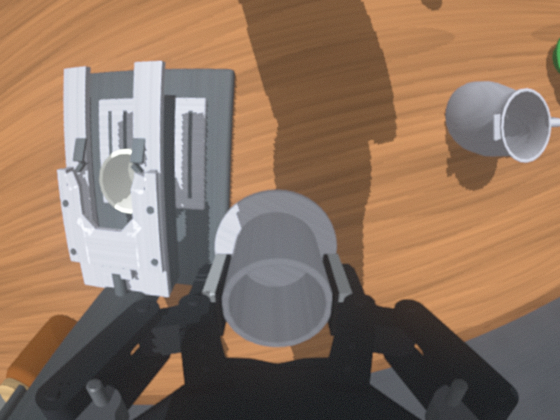

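Wrist picture: the press is at left, with bed rails at (75,110) and (150,110), the retaining plate front near row 170 at columns 60–155, the cup at (122,180), and the pitcher at (500,120). I'll overlay the model.

```bash
cat >> h.py <<'E'
def model():
    L=[]
    # in seat frame; z relative seat
    b=-18.5; m=-6.0
    L+= [([-105,-44,b],[40,-44,b]),([-105,44,b],[40,44,b]),([-105,-44,b],[-105,-22,b]),([-105,44,b],[-105,22,b]),([-105,-22,b],[-30,-22,b]),([-105,22,b],[-30,22,b])]
    L+= [([-24,-45,m],[-24,-29,m]),([-24,45,m],[-24,29,m]),([-24,-29,m],[-11,-24,m]),([-24,29,m],[-11,24,m]),([-24,-45,m],[10,-45,m]),([-24,45,m],[10,45,m]),([-11,-24,m],[0,-24,m]),([-11,24,m],[0,24,m])]
    for s in (-1,1):
        for u in (-5,5): L.append(([-21,27*s+u,-18.5+7],[-48,27*s+u,-18.5]))
    return L
def overlay(p,seat,th,box,sc,fn,z=123.5):
    c,s=np.cos(th),np.sin(th); x0,y0,x1,y1=box
    I=cv2.resize(p["pixels"][y0:y1,x0:x1],None,fx=sc,fy=sc,interpolation=cv2.INTER_CUBIC)
    for a,b in model():
        q=[]
        for t in np.linspace(0,1,12):
            v=np.array(a)*(1-t)+np.array(b)*t
            q.append((proj(p,[seat[0]+c*v[0]-s*v[1],seat[1]+s*v[0]+c*v[1],z+v[2]])-[x0,y0]+0.5)*sc)
        cv2.polylines(I,[np.array(q).round().astype(np.int32)],False,(0,0,255),1)
    cv2.imwrite(fn,I)
E
python3 - <<'E'
from h import *
p=cam("wrist")
overlay(p,[599,-186],np.radians(-15.5),(40,50,190,310),3,"pics/j.png")
overlay(p,[599,-186],np.radians(-15.5),(40,50,41,51),3,"pics/j2.png")
I=cv2.resize(p["pixels"][50:310,40:190],None,fx=2.3,fy=2.3,interpolation=cv2.INTER_CUBIC)
J=cv2.imread("pics/j.png");J=cv2.resize(J,(I.shape[1],I.shape[0]));cv2.imwrite("pics/j.png",np.hstack([I,J]))
E
```

```text
(no output)
```

View pics/j.png

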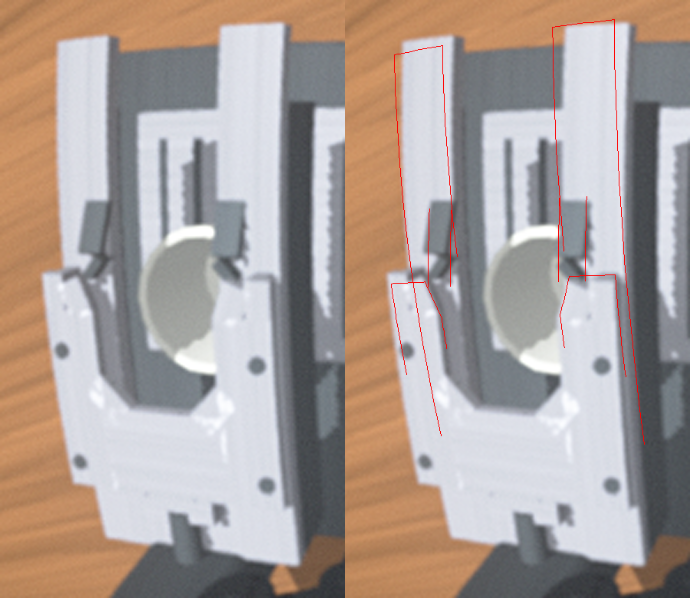

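```bash
cat >> h.py <<'E'
from scipy.optimize import least_squares
def fitpress(p,pts,x0=(599,-186,-0.27),z=123.5,freez=False):
    def res(v):
        c,s=np.cos(v[2]),np.sin(v[2]); zz=z+(v[3] if len(v)>3 else 0)
        return np.concatenate([proj(p,[v[0]+c*m[0]-s*m[1],v[1]+s*m[0]+c*m[1],zz+m[2]])-np.array(u) for m,u in pts])
    r=least_squares(res,list(x0)+([0] if freez else []),loss="soft_l1"); print(r.x[:2].round(1),"deg",np.degrees(r.x[2]).round(2),r.x[3:].round(1)); print(r.fun.reshape(-1,2).round(1).tolist()); return r.x
E
python3 - <<'E'
from h import *
p=cam("wrist")
P=[([-105,22,-18.5],(222,27)),([-105,44,-18.5],(284,23)),([-105,-44,-18.5],(57,42)),([-105,-22,-18.5],(108,36)),([-24,45,-6],(274,275)),([-24,-45,-6],(43,274)),([-24,-29,-6],(80,275))]
P=[(m,(u[0]/2.3+40-.5,u[1]/2.3+50-.5)) for m,u in P]
v=fitpress(p,P); fitpress(p,P,freez=True)
overlay(p,v[:2],v[2],(40,50,190,310),2.3,"pics/k.png")
c=p["pixels"]
E
```

```text
[ 597.7 -186.5] deg -18.59 []
[[-0.6, -0.6], [-0.3, -0.5], [1.1, 0.5], [0.3, 0.2], [-1.0, 1.5], [1.2, -0.2], [0.2, -0.4]]
[ 597.9 -186. ] deg -18.62 [1.2]
[[-0.5, -0.8], [-0.1, -0.7], [0.8, 0.3], [0.2, 0.1], [-0.8, 1.9], [0.9, 0.1], [-0.1, -0.1]]
```

View pics/k.png

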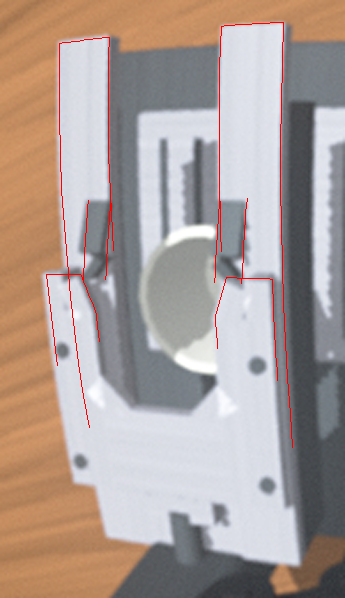

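The model fits within about 1 px: seat (597.7,-186.5), heading -18.6°, sill (517,-159.5). The network's sill and seat points agree to about 2 mm.

Run:
```python
from h import *
goal([517.1,-159.4,192],71.4)
```

```text
t 9.4 tcp [644.1 -64.1 192.4] yaw_y 74.53 z [ 1.e-04  1.e-04 -1.e+00] F [ 0.8 -0.2 -3.7] w 44.5
tool shift cm [  9.7  -12.57   0.03]
rotvec deg [0.01 0.01 3.13]
```

```bash
python3 -m jog '1 -1.26 0 0 0 0 4;1 -1.26 0 0 0 0 4;1 -1.26 0 0 0 0 4;1 -1.26 0 0 0 0 4;1 -1.26 0 0 0 0 4;1 -1.26 0 0 0 0 4;1 -1.26 0 0 0 0 4;0.9 -1.26 0 0 0 0 4;0.9 -1.25 0 0 0 0 4;0.9 -1.24 0 0 0 0 4'
python3 -m jog '0 0 0.8 0 0 1.55 4;0 0 0.8 0 0 1.55 4;0 0 0.8 0 0 0 4;0 0 0.8 0 0 0 4;0 0 0 0 0 0 4;0 0 0 0 0 0 4;0 0 0 0 0 0 4'
python3 - <<'E'
from h import *
goal([517.1,-159.4,157],71.4)
for n in ("wrist","top","side"):
    p=cam(n);cv2.imwrite(f"pics/l_{n}.png",p["pixels"])
    s=robot.observe(); fitcyl(p,s["tcp_pos"][:2],s["tcp_pos"][2]-42.6)
    v=([597.7,-186.5],np.radians(-18.6))
    if n=="wrist": overlay(p,*v,(100,180,460,420),2,"pics/m_wrist.png")
    if n=="top": overlay(p,*v,(370,130,470,250),5,"pics/m_top.png")
    if n=="side": overlay(p,*v,(320,230,450,370),5,"pics/m_side.png")
I=[cv2.resize(cv2.imread(f"pics/m_{n}.png"),(400,460)) for n in ("top","side")]
cv2.imwrite("pics/m.png",np.hstack(I))
E
```

```text
time_s: 10.4
tcp_pos: [516.2, -160.5, 192.4]
orientation: [0.0, 0.135, 0.991, 0.0]
wrist_force: [-0.0, -0.3, -3.7]
width: 44.9
time_s: 11.1
tcp_pos: [517.4, -159.7, 160.5]
orientation: [0.0, 0.161, 0.987, 0.0]
wrist_force: [-0.1, -1.0, -4.1]
width: 44.9
t 11.1 tcp [ 517.4 -159.7  160.5] yaw_y 71.41 z [ 5.e-04 -0.e+00 -1.e+00] F [-0.1 -1.  -4.1] w 44.9
tool shift cm [0.04 0.01 0.35]
rotvec deg [0.01 0.03 0.01]
0.95 [276.3, 267.2] fit [ 517.6 -158.7] iou 0.96
0.54 [414.8, 212.2] fit [ 509.  -155.3] iou 0.543
0.58 [343.9, 307.4] fit [ 515.2 -160. ] iou 0.553
```

View pics/m.png

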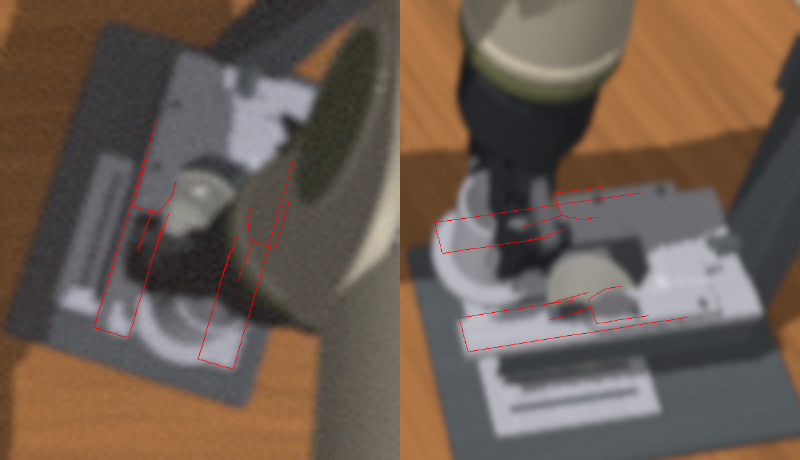

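View pics/m_wrist.png

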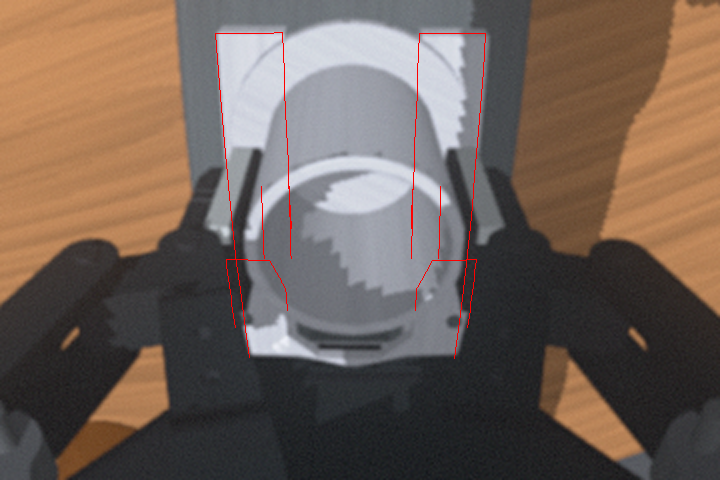

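Wrist view: the model lies on the rails within a pixel or two, and the cylinder is about 0.8 mm to the right (+tool y) of the slot line. I'll shift it and lower to feel for the bed.

```bash
python3 -m jog '0 -0.07 0.5 0 0 0 4;0 0 0.5 0 0 0 4;0 0 0.4 0 0 0 4;0 0 0.4 0 0 0 4;0 0 0.3 0 0 0 4;0 0 0.3 0 0 0 4;0 0 0.2 0 0 0 4;0 0 0.1 0 0 0 4;0 0 0 0 0 0 4;0 0 0 0 0 0 4'
python3 - <<'E'
from h import *
goal([517.1,-159.4,128],71.4)
print(robot.observe()["moment"].round(2))
E
```

```text
time_s: 12.4
tcp_pos: [517.0, -160.4, 133.4]
orientation: [0.0, 0.162, 0.987, 0.0]
wrist_force: [-0.6, -0.2, -3.9]
width: 44.7
t 12.4 tcp [ 517.  -160.4  133.4] yaw_y 71.39 z [ 3.e-04  0.e+00 -1.e+00] F [-0.6 -0.2 -3.9] w 44.7
tool shift cm [0.02 0.1  0.54]
rotvec deg [ 0.01  0.01 -0.01]
[ 0.02 -0.01  0.02]
```

```bash
python3 -m jog '0 0 0.1 0 0 0 4;0 0 0.1 0 0 0 4;0 0 0.1 0 0 0 4;0 0 0 0 0 0 4;0 0 0 0 0 0 4'
python3 -m jog '0 0 0.1 0 0 0 4;0 0 0 0 0 0 4;0 0 0 0 0 0 4'
python3 -m jog '0 0 0.1 0 0 0 4;0 0 0 0 0 0 4;0 0 0 0 0 0 4'
```

```text
time_s: 12.9
tcp_pos: [516.8, -160.3, 130.2]
orientation: [-0.0, 0.162, 0.987, 0.0]
wrist_force: [-0.1, 0.6, -3.9]
width: 44.5
time_s: 13.2
tcp_pos: [516.8, -160.4, 129.2]
orientation: [-0.0, 0.162, 0.987, 0.0]
wrist_force: [0.0, 0.7, -5.1]
width: 45.0
time_s: 13.5
tcp_pos: [516.8, -160.3, 128.3]
orientation: [-0.0, 0.162, 0.987, 0.0]
wrist_force: [0.2, -1.0, -5.2]
width: 44.6
```

```bash
python3 -m jog '0 0 0.05 0 0 0 4;0 0 0 0 0 0 4;0 0 0 0 0 0 4'
python3 -m jog '0 0 0.05 0 0 0 4;0 0 0 0 0 0 4;0 0 0 0 0 0 4'
```

```text
time_s: 13.8
tcp_pos: [517.0, -160.4, 128.1]
orientation: [0.0, 0.162, 0.987, 0.0]
wrist_force: [-1.3, -0.5, 0.6]
width: 44.6
time_s: 14.1
tcp_pos: [517.0, -160.5, 128.0]
orientation: [0.0, 0.162, 0.987, 0.0]
wrist_force: [-3.6, 0.8, 6.1]
width: 44.9
```

Contact at TCP z≈128.1, against 127.8 expected with the flange on the bed and the basket in the slot. Easing off a little and starting to slide.

```bash
python3 -m jog '0 0 -0.05 0 0 0 4;-0.2 0 0 0 0 0 4;-0.3 0 0 0 0 0 4;-0.3 0 0 0 0 0 4;-0.3 0 0 0 0 0 4;-0.2 0 0 0 0 0 4;0 0 0 0 0 0 4;0 0 0 0 0 0 4'
python3 - <<'E'
from h import *
goal([597.7,-186.5,128],71.4)
p=cam("wrist");overlay(p,[597.7,-186.5],np.radians(-18.6),(100,180,460,420),2,"pics/n.png")
E
```

```text
time_s: 14.9
tcp_pos: [529.7, -164.6, 128.0]
orientation: [0.0, 0.162, 0.987, 0.0]
wrist_force: [-2.8, 1.0, 5.9]
width: 44.5
t 14.9 tcp [ 529.7 -164.6  128. ] yaw_y 71.4 z [ 7.e-04  0.e+00 -1.e+00] F [-2.8  1.   5.9] w 44.5
tool shift cm [-7.14  0.09  0.01]
rotvec deg [0.01 0.04 0.  ]
```

View pics/n.png

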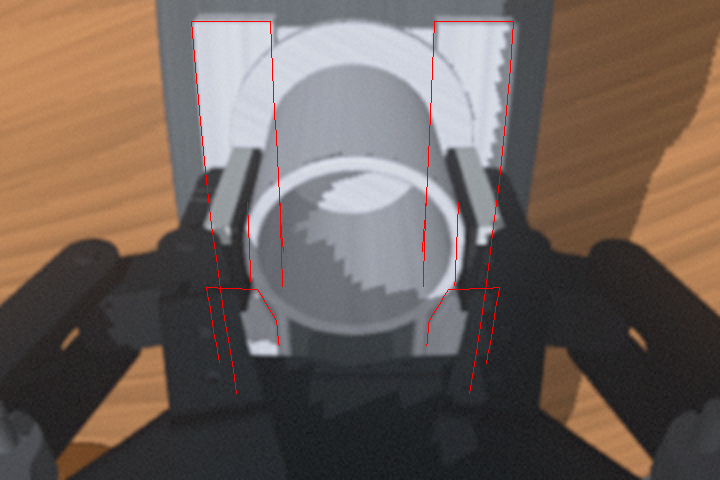

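Wrist picture: the flange (columns 231–474 in the 2× crop) is centred on the rails (192–514). Continuing the slide.

```bash
python3 -m jog '-0.3 0 0 0 0 0 4;-0.3 0 0 0 0 0 4;-0.3 0 0 0 0 0 4;-0.2 0 0 0 0 0 4;0 0 0 0 0 0 4'
python3 -m jog '-0.3 0 0 0 0 0 4;-0.3 0 0 0 0 0 4;-0.3 0 0 0 0 0 4;-0.2 0 0 0 0 0 4;0 0 0 0 0 0 4'
python3 -c "
from h import *
goal([597.7,-186.5,128],71.4)"
```

```text
time_s: 15.45
tcp_pos: [539.9, -168.0, 128.0]
orientation: [0.0, 0.162, 0.987, 0.0]
wrist_force: [-3.1, 1.8, 6.2]
width: 44.7
time_s: 15.95
tcp_pos: [550.7, -171.7, 128.1]
orientation: [0.001, 0.162, 0.987, -0.0]
wrist_force: [-0.9, 0.4, 4.5]
width: 44.5
t 15.95 tcp [ 550.7 -171.7  128.1] yaw_y 71.4 z [ 1.e-03 -2.e-04 -1.e+00] F [-0.9  0.4  4.5] w 44.5
tool shift cm [-4.93  0.09  0.01]
rotvec deg [0.01 0.06 0.  ]
```

```bash
python3 -m jog '-0.2 0 0 0 0 0 4;-0.2 0 0 0 0 0 4;-0.2 0 0 0 0 0 4;0 0 0 0 0 0 4'
python3 -m jog '-0.2 0 0 0 0 0 4;-0.2 0 0 0 0 0 4;-0.2 0 0 0 0 0 4;0 0 0 0 0 0 4'
python3 -m jog '-0.2 0 0 0 0 0 4;-0.2 0 0 0 0 0 4;-0.2 0 0 0 0 0 4;0 0 0 0 0 0 4'
python3 - <<'E'
from h import *
goal([597.7,-186.5,128],71.4)
p=cam("wrist");overlay(p,[597.7,-186.5],np.radians(-18.6),(100,180,460,420),2,"pics/o.png")
E
```

```text
time_s: 16.35
tcp_pos: [556.4, -173.5, 128.1]
orientation: [0.0, 0.162, 0.987, 0.0]
wrist_force: [-2.1, 0.7, 5.7]
width: 44.9
time_s: 16.75
tcp_pos: [562.0, -175.4, 128.1]
orientation: [0.0, 0.162, 0.987, 0.0]
wrist_force: [-2.8, 0.4, 6.0]
width: 44.8
time_s: 17.15
tcp_pos: [567.7, -177.3, 128.1]
orientation: [0.0, 0.162, 0.987, 0.0]
wrist_force: [-2.6, 0.4, 5.7]
width: 45.0
t 17.15 tcp [ 567.7 -177.3  128.1] yaw_y 71.41 z [ 8.e-04 -1.e-04 -1.e+00] F [-2.6  0.4  5.7] w 45.0
tool shift cm [-3.14  0.09  0.01]
rotvec deg [0.01 0.05 0.01]
```

View pics/o.png

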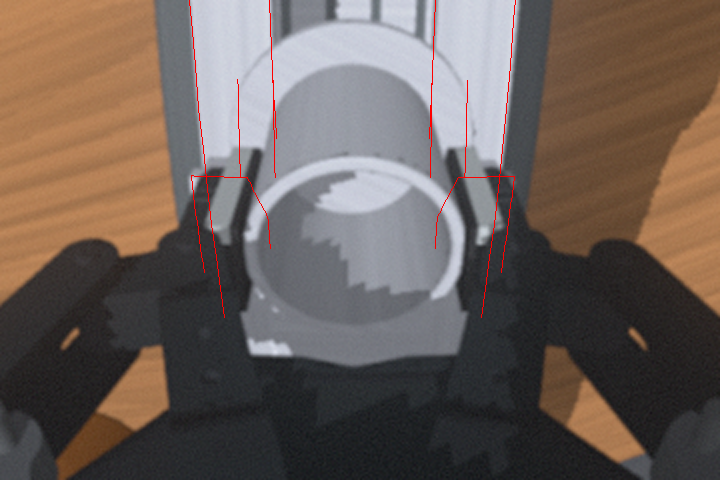

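```bash
python3 -m jog '-0.2 0 0 0 0 0 4;-0.2 0 0 0 0 0 4;-0.1 0 0 0 0 0 4;0 0 0 0 0 0 4'
python3 -m jog '-0.2 0 0 0 0 0 4;-0.2 0 0 0 0 0 4;-0.1 0 0 0 0 0 4;0 0 0 0 0 0 4'
python3 -m jog '-0.2 0 0 0 0 0 4;-0.2 0 0 0 0 0 4;-0.1 0 0 0 0 0 4;0 0 0 0 0 0 4'
python3 -m jog '-0.2 0 0 0 0 0 4;-0.2 0 0 0 0 0 4;-0.1 0 0 0 0 0 4;0 0 0 0 0 0 4'
python3 -c "
from h import *
goal([597.7,-186.5,128],71.4)"
```

```text
time_s: 17.6
tcp_pos: [572.2, -178.9, 128.1]
orientation: [0.0, 0.162, 0.987, 0.0]
wrist_force: [-3.3, 1.6, 5.8]
width: 44.5
time_s: 18.0
tcp_pos: [577.0, -180.5, 128.1]
orientation: [0.0, 0.162, 0.987, 0.0]
wrist_force: [-2.9, 0.9, 6.1]
width: 44.5
time_s: 18.4
tcp_pos: [581.7, -182.1, 128.1]
orientation: [0.0, 0.162, 0.987, 0.0]
wrist_force: [-3.6, -0.2, 7.1]
width: 44.7
time_s: 18.8
tcp_pos: [586.4, -183.7, 128.1]
orientation: [0.0, 0.162, 0.987, 0.0]
wrist_force: [-3.3, 1.1, 6.3]
width: 44.9
t 18.8 tcp [ 586.4 -183.7  128.1] yaw_y 71.41 z [ 4.e-04  0.e+00 -1.e+00] F [-3.3  1.1  6.3] w 44.9
tool shift cm [-1.16  0.09  0.01]
rotvec deg [0.01 0.02 0.01]
```

```bash
python3 -m jog '-0.1 0 0 0 0 0 4;-0.1 0 0 0 0 0 4;-0.1 0 0 0 0 0 4;0 0 0 0 0 0 4'
python3 -m jog '-0.1 0 0 0 0 0 4;-0.1 0 0 0 0 0 4;0 0 0 0 0 0 4'
python3 -m jog '-0.1 0 0 0 0 0 4;-0.1 0 0 0 0 0 4;0 0 0 0 0 0 4'
python3 -m jog '-0.1 0 0 0 0 0 4;-0.1 0 0 0 0 0 4;0 0 0 0 0 0 4'
python3 -c "
from h import *
goal([597.7,-186.5,128],71.4)"
```

```text
time_s: 19.2
tcp_pos: [589.2, -184.6, 128.1]
orientation: [0.0, 0.162, 0.987, 0.0]
wrist_force: [-2.8, 0.2, 5.8]
width: 44.6
time_s: 19.5
tcp_pos: [591.1, -185.3, 128.1]
orientation: [0.0, 0.162, 0.987, 0.0]
wrist_force: [-2.7, 1.4, 6.2]
width: 44.4
time_s: 19.8
tcp_pos: [592.9, -185.9, 128.1]
orientation: [0.0, 0.162, 0.987, 0.0]
wrist_force: [-3.4, 0.8, 7.0]
width: 44.6
time_s: 20.1
tcp_pos: [593.8, -186.3, 128.2]
orientation: [-0.001, 0.162, 0.987, 0.0]
wrist_force: [-8.9, 4.2, 12.3]
width: 44.5
t 20.1 tcp [ 593.8 -186.3  128.2] yaw_y 71.4 z [-0.0019  0.001  -1.    ] F [-8.9  4.2 12.3] w 44.5
tool shift cm [-0.37  0.1   0.02]
rotvec deg [ 0.02 -0.12 -0.  ]
```

The buffer is met at x≈593, which puts the seat near x=598.5. Going on in fine steps and easing the downward load slightly.

```bash
python3 -m jog '-0.1 0 -0.03 0 0 0 4;0 0 0 0 0 0 4;0 0 0 0 0 0 4'
python3 -m jog '-0.1 0 0 0 0 0 4;0 0 0 0 0 0 4;0 0 0 0 0 0 4'
python3 -m jog '-0.1 0 0 0 0 0 4;0 0 0 0 0 0 4;0 0 0 0 0 0 4'
python3 -c "
from h import *
goal([598.5,-187.7,128],71.4);print(robot.observe()['moment'].round(2))"
```

```text
time_s: 20.4
tcp_pos: [594.6, -186.5, 128.2]
orientation: [-0.001, 0.162, 0.987, 0.0]
wrist_force: [-9.4, 3.0, 10.5]
width: 44.8
time_s: 20.7
tcp_pos: [595.3, -186.7, 128.2]
orientation: [-0.002, 0.162, 0.987, 0.0]
wrist_force: [-10.3, 4.1, 11.5]
width: 44.8
time_s: 21.0
tcp_pos: [596.1, -187.0, 128.2]
orientation: [-0.002, 0.162, 0.987, 0.0]
wrist_force: [-11.4, 3.3, 12.0]
width: 45.0
t 21.0 tcp [ 596.1 -187.   128.2] yaw_y 71.39 z [-0.0032  0.0015 -1.    ] F [-11.4   3.3  12. ] w 45.0
tool shift cm [-0.25  0.02  0.02]
rotvec deg [ 0.02 -0.2  -0.01]
[1.1  2.72 0.05]
```

```bash
python3 -m jog '-0.1 0 0 0 0 0 4;0 0 0 0 0 0 4;0 0 0 0 0 0 4'
python3 -m jog '-0.1 0 0 0 0 0 4;0 0 0 0 0 0 4;0 0 0 0 0 0 4'
python3 -m jog '-0.1 0 0 0 0 0 4;0 0 0 0 0 0 4;0 0 0 0 0 0 4'
```

```text
time_s: 21.3
tcp_pos: [596.9, -187.3, 128.2]
orientation: [-0.002, 0.162, 0.987, 0.001]
wrist_force: [-13.0, 4.6, 13.6]
width: 44.7
time_s: 21.6
tcp_pos: [597.9, -187.8, 128.1]
orientation: [-0.002, 0.162, 0.987, 0.0]
wrist_force: [-11.4, 3.2, 11.6]
width: 44.6
time_s: 21.9
tcp_pos: [598.3, -187.9, 128.1]
orientation: [-0.002, 0.162, 0.987, 0.001]
wrist_force: [-14.2, 4.3, 15.0]
width: 44.6
```

Run:
```python
from h import *
goal([598.5,-187.7,128],71.4)
p=cam("wrist");cv2.imwrite("pics/q0.png",cv2.resize(p["pixels"][180:420,100:460],None,fx=2,fy=2))
```

```text
t 21.9 tcp [ 598.3 -187.9  128.1] yaw_y 71.39 z [-0.0045  0.002  -1.    ] F [-14.2   4.3  15. ] w 44.6
tool shift cm [-0.01  0.02  0.01]
rotvec deg [ 0.02 -0.28 -0.01]
```

View pics/q0.png

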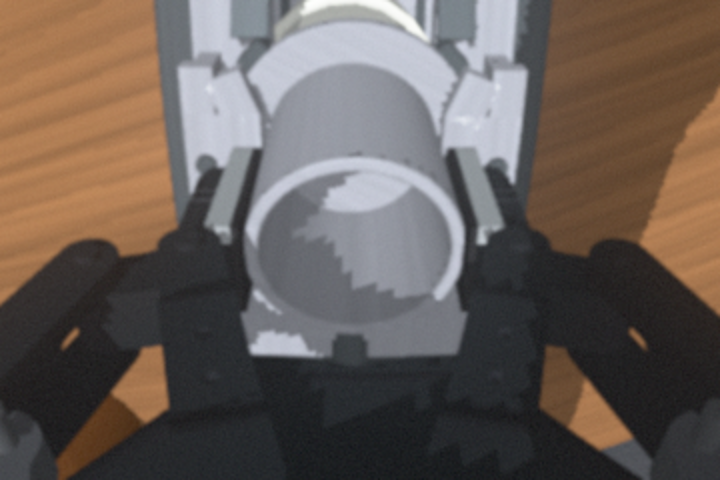

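Both tongues show at the top of the crop, at (250,20) and (457,20), just in front of the flange. The force dipped at 597.9. Pushing a little further toward the closed end to be sure, then looking closely.

```bash
python3 -m jog '-0.05 0 0 0 0 0 4;0 0 0 0 0 0 4;0 0 0 0 0 0 4'
python3 -m jog '-0.05 0 0 0 0 0 4;0 0 0 0 0 0 4;0 0 0 0 0 0 4'
python3 - <<'E'
from h import *
goal([598.5,-187.7,128],71.4)
p=cam("wrist");cv2.imwrite("pics/q1.png",cv2.resize(p["pixels"][120:260,190:370],None,fx=4,fy=4,interpolation=cv2.INTER_CUBIC))
E
```

```text
time_s: 22.25
tcp_pos: [598.5, -187.9, 128.1]
orientation: [-0.003, 0.162, 0.987, 0.001]
wrist_force: [-17.3, 5.4, 15.0]
width: 44.5
time_s: 22.55
tcp_pos: [598.7, -188.0, 128.2]
orientation: [-0.003, 0.162, 0.987, 0.001]
wrist_force: [-18.6, 5.6, 16.0]
width: 44.6
t 22.55 tcp [ 598.7 -188.   128.2] yaw_y 71.39 z [-0.0058  0.0025 -1.    ] F [-18.6   5.6  16. ] w 44.6
tool shift cm [0.03 0.02 0.02]
rotvec deg [ 0.03 -0.36 -0.01]
```

View pics/q1.png

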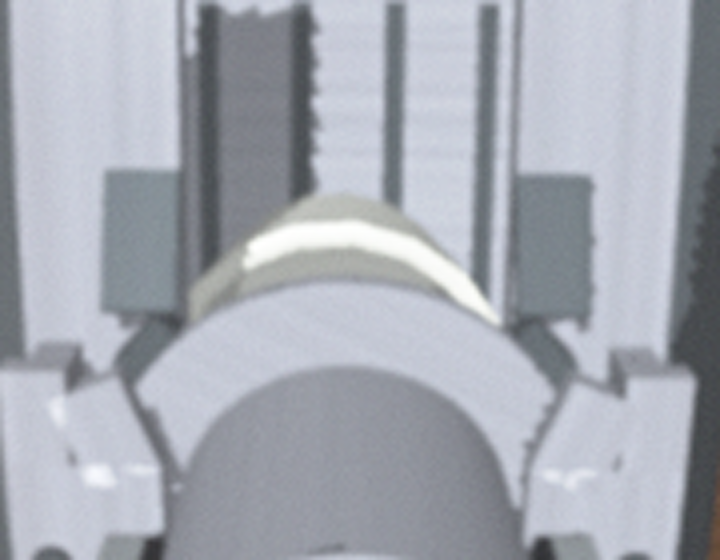

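Stiffness rose sharply (about 2.5 N per 0.2 mm), so the barrel is at the closed end, at about 20 N along the slot. Now testing the latch by easing back: if latched, the force should vanish within about 1.5 mm.

```bash
python3 -m jog '0.1 0 0 0 0 0 4;0 0 0 0 0 0 4;0 0 0 0 0 0 4'
python3 -m jog '0.1 0 0 0 0 0 4;0 0 0 0 0 0 4;0 0 0 0 0 0 4'
python3 -m jog '0.1 0 0 0 0 0 4;0 0 0 0 0 0 4;0 0 0 0 0 0 4'
```

```text
time_s: 22.9
tcp_pos: [598.5, -187.9, 128.1]
orientation: [-0.002, 0.162, 0.987, 0.001]
wrist_force: [-13.3, 4.0, 13.3]
width: 44.6
time_s: 23.2
tcp_pos: [598.2, -187.8, 128.1]
orientation: [-0.001, 0.162, 0.987, 0.0]
wrist_force: [-9.7, 2.3, 9.9]
width: 45.0
time_s: 23.5
tcp_pos: [597.9, -187.7, 128.1]
orientation: [-0.001, 0.162, 0.987, 0.0]
wrist_force: [-6.7, 0.5, 6.7]
width: 45.1
```

```bash
python3 -m jog '0.1 0 0 0 0 0 4;0 0 0 0 0 0 4;0 0 0 0 0 0 4'
python3 -m jog '0.1 0 0 0 0 0 4;0 0 0 0 0 0 4;0 0 0 0 0 0 4'
python3 -m jog '0.05 0 0 0 0 0 4;0 0 0 0 0 0 4;0 0 0 0 0 0 4'
python3 - <<'E'
from h import *
goal([598.5,-187.7,128],71.4)
p=cam("wrist");cv2.imwrite("pics/q2.png",cv2.resize(p["pixels"][120:260,190:370],None,fx=4,fy=4,interpolation=cv2.INTER_CUBIC))
E
```

```text
time_s: 23.8
tcp_pos: [597.6, -187.5, 128.1]
orientation: [0.0, 0.162, 0.987, -0.0]
wrist_force: [-0.6, -0.2, 2.8]
width: 44.8
time_s: 24.1
tcp_pos: [597.2, -187.4, 128.2]
orientation: [0.001, 0.162, 0.987, -0.0]
wrist_force: [5.5, -2.1, -1.8]
width: 44.5
time_s: 24.4
tcp_pos: [597.1, -187.3, 128.2]
orientation: [0.001, 0.162, 0.987, -0.0]
wrist_force: [6.7, -2.6, -2.2]
width: 44.6
t 24.4 tcp [ 597.1 -187.3  128.2] yaw_y 71.41 z [ 0.0023 -0.001  -1.    ] F [ 6.7 -2.6 -2.2] w 44.6
tool shift cm [-0.15  0.01  0.02]
rotvec deg [-0.01  0.14  0.01]
```

View pics/q2.png

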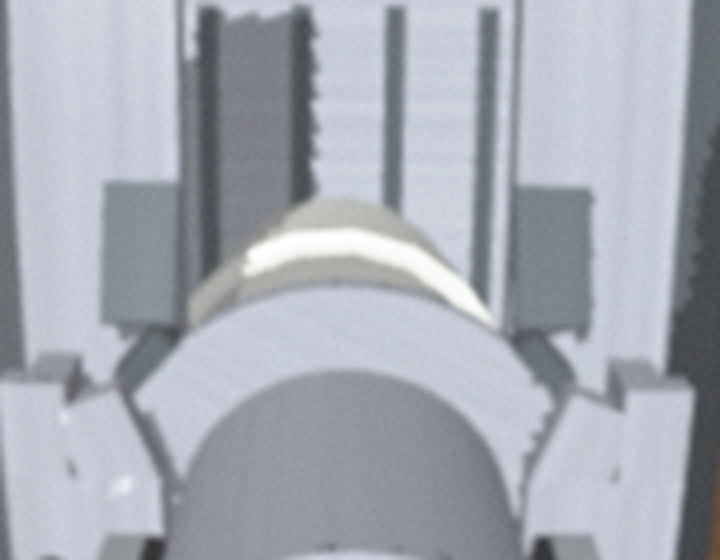

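Pulling back now meets resistance (+6.7 N on top of the 12 N buffer) without the cylinder following, so it is latched. I'll zero the load, let go and withdraw straight up.

```bash
python3 -m jog '-0.12 0 0 0 0 0 4.4;0 0 0 0 0 0 4.4;0 0 0 0 0 0 4.6;0 0 0 0 0 0 4.8;0 0 0 0 0 0 5.2;0 0 0 0 0 0 6;0 0 0 0 0 0 7;0 0 0 0 0 0 8.5;0 0 0 0 0 0 8.5;0 0 0 0 0 0 8.5' 20
python3 -m jog '0 0 0 0 0 0 8.5;0 0 0 0 0 0 8.5;0 0 0 0 0 0 8.5;0 0 0 0 0 0 8.5'
python3 - <<'E'
from h import *
p=cam("wrist");cv2.imwrite("pics/r.png",p["pixels"]);fitcyl(p,[598,-187],85)
E
```

```text
time_s: 25.45
tcp_pos: [597.1, -187.4, 128.1]
orientation: [0.0, 0.162, 0.987, 0.0]
wrist_force: [0.2, 0.5, 0.4]
width: 85.0
time_s: 25.85
tcp_pos: [597.1, -187.4, 128.1]
orientation: [-0.0, 0.162, 0.987, 0.0]
wrist_force: [0.9, 0.5, -1.0]
width: 84.7
0.91 [275.9, 272.5] fit [ 598.1 -186. ] iou 0.906
```

View pics/r.png

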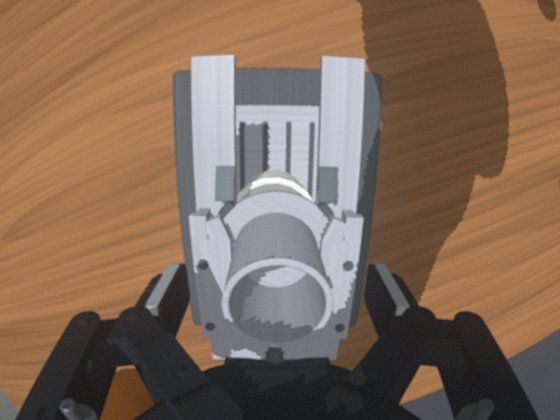

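Released: the cylinder is standing at (277,270) with both tongues at (225,182) and (327,182). Withdrawing up, then back to the side viewpoint.

```bash
python3 -m jog '0 0 -1 0 0 0 8.5;0 0 -2 0 0 0 8.5;0 0 -2 0 0 0 8.5;0 0 -2 0 0 0 8.5;0 0 -2 0 0 0 8.5;0 0 -1 0 0 0 8.5;0 0 0 0 0 0 8.5'
python3 -m jog '0 2 0 0 0 0 8.5;0 3 0 0 0 0 8.5;0 3 0 0 0 0 8.5;-1 3 0 0 0 0 8.5;-1 2 0 0 0 0 8.5;-1 0 0 0 0 0 8.5;0 0 0 0 0 0 8.5;0 0 0 0 0 0 8.5'
python3 - <<'E'
from h import *
goal([644,-64,192],71.4)
p=cam("wrist");cv2.imwrite("pics/s.png",p["pixels"]);fitcyl(p,[598,-187],85)
q=proj(p,[598,-187,123]).astype(int);x,y=max(q[0]-90,0),max(q[1]-110,0)
cv2.imwrite("pics/t.png",cv2.resize(p["pixels"][y:y+190,x:x+200],None,fx=3,fy=3,interpolation=cv2.INTER_CUBIC))
p=cam("side");cv2.imwrite("pics/u.png",cv2.resize(p["pixels"][250:390,310:470],None,fx=4,fy=4,interpolation=cv2.INTER_CUBIC));fitcyl(p,[598,-187],85)
p=cam("top");fitcyl(p,[598,-187],85);cv2.imwrite("pics/u2.png",p["pixels"])
E
```

```text
time_s: 26.65
tcp_pos: [597.8, -187.7, 229.9]
orientation: [0.001, 0.162, 0.987, 0.0]
wrist_force: [-0.4, -0.4, -0.3]
width: 84.9
time_s: 27.45
tcp_pos: [666.4, -74.4, 227.1]
orientation: [-0.001, 0.162, 0.987, -0.0]
wrist_force: [-1.0, 0.0, -0.3]
width: 84.8
t 27.45 tcp [666.4 -74.4 227.1] yaw_y 71.34 z [-1.6e-03 -4.0e-04 -1.0e+00] F [-1.   0.  -0.3] w 84.8
tool shift cm [2.45 0.27 3.52]
rotvec deg [-0.05 -0.08 -0.06]
0.85 [116.2, 170.0] fit [ 596.4 -188. ] iou 0.81
0.76 [389.5, 302.2] fit [ 595.9 -187.9] iou 0.826
0.96 [208.1, 196.8] fit [ 592. -193.] iou 0.0
```

View pics/t.png

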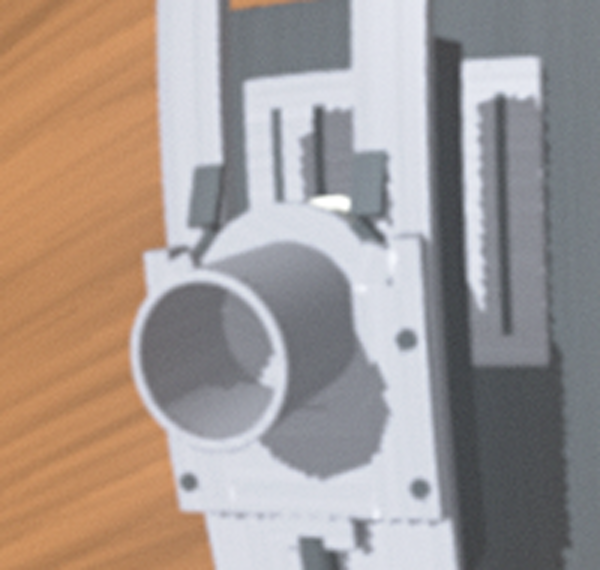

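View pics/u.png

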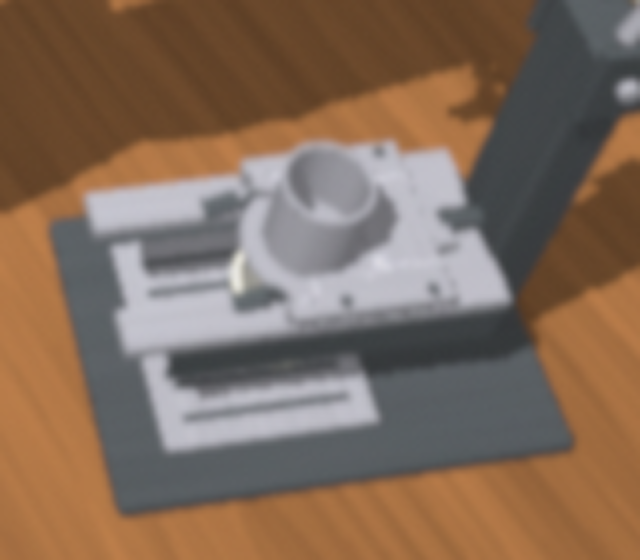

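View pics/u2.png

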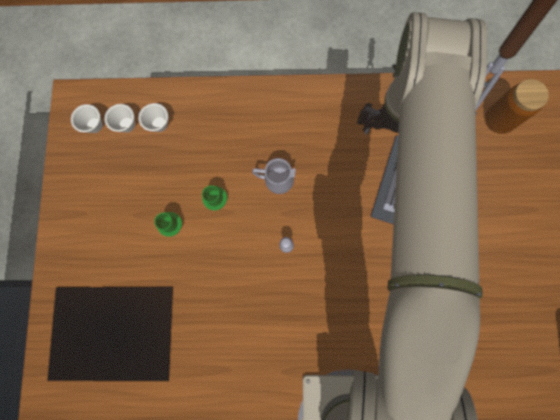

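Run:
```python
from h import *
p=cam("wrist"); th=np.radians(-18.6);c,s=np.cos(th),np.sin(th)
I=p["pixels"]; q=proj(p,[580,-180,110]).astype(int);x,y=max(q[0]-60,0),max(q[1]-50,0);sc=6
C=[]
for zz in (7,0):
    J=cv2.resize(I[y:y+100,x:x+120],None,fx=sc*.55,fy=sc*.55,interpolation=cv2.INTER_CUBIC)
    for k in (-1,1):
        P=[]
        for a,b,z in [(-48,-5,zz-7),(-48,5,zz-7),(-40,5,zz),(-21,5,zz),(-21,-5,zz),(-40,-5,zz)]:
            X=[597.9+c*a-s*(27*k+b),-187+s*a+c*(27*k+b),105+z]; P.append((proj(p,X)-[x,y]+.5)*sc*.55)
        cv2.polylines(J,[np.array(P).round().astype(np.int32)],True,(0,0,255),1)
    C.append(J)
cv2.imwrite("pics/v.png",np.hstack(C))
```

```text
(no output)
```

View pics/v.png

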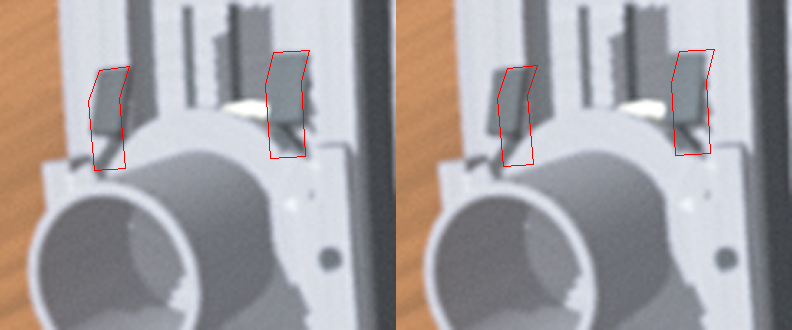

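The "up" model (left panel) matches both tongues and the "flush" one (right panel) does not. Handing in.

Run:
```python
from rig import order, robot
print(robot.observe()["time_s"]); print(order.finish_job())
```

```text
27.8
the job is handed in; nothing more can be done
None
```

The brew cylinder is in the holder and released. My checks say it is latched and upright; the job was handed in at 27.8 s and the system gave no verdict.

**What I did:** I gripped the steel cylinder by its barrel, set its flange on the sill and slid it in with almost no sideways force. I then pushed it in small steps to the closed end, where the wrist force peaked at about 19 N along the slot and 16 N vertical.

**Last checks:**
- **Latched:** a backward pull of about 7 N, on top of the buffer's push, did not draw the cylinder out. It stayed in place when I let go.
- **Tongues:** both matched the "up" model in the wrist picture and not the "flush" one.
- **Other objects:** I saw no change to the pitcher or tamper in the last top picture. The cup showed in its place under the holder, but the cylinder mostly hid it. I did not measure how far any of them might have moved.

**Weak or disagreeing checks:**
- **Position along the slot:** the fits put the cylinder at x = 596 to 598 mm, against a seat estimate of 597.7 to 598.5 mm. The low end is about 2.5 mm short, right at the allowed limit, but the later fits matched poorly (overlap 0.81–0.83).
- **Final top view:** the arm hid the press, and the network marked a green look-alike instead, so I discarded that reading.

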